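# Clear the casting chips into the tray the batch marker calls for

## Robot

A 7-joint arm with a two-finger parallel gripper is mounted at the origin on the work surface. World frame = base frame: x ahead of the robot, y to its left, z up, the work surface at z = 0. Lengths are in m, angles in rad, forces in N, time in s.
With the tool pointing down it reaches from about 0.4 to 0.85 m from the base axis. Payload 6.9 kg.
Tool frame: the origin (TCP) lies midway between the tips of the shut fingers; the grasp point (between the pads) lies behind it (ctrl.pinch_z is the z of the grasp point in the tool frame, in m); z points along the fingers, y is the line along which they close (so a half turn about z gives the same grasp; the last joint's range is limited). The gripper opens to 85 mm and grips with 20 to 120 N. Pads are 22 mm wide; open, the fingers measure 114 mm over their backs; the gripper's body (76 mm by 85 mm) begins 54 mm behind the grasp point. The pads swing forward as they close: fully open they stand 13 mm farther back than shut.
Start: joints at [-1.028, 0.507, -0.238, 1.5, 0.126, 1.149, -0.155], TCP at [0.265, 0.566, 0.231] pointing down, gripper open.
Joint ranges: [-3.08, 3.08], [-0.24, 2.05], [-1.43, 1.35], [0, 2.5], [-1.52, 4.66], [0.17, 1.96], [-2.89, 2.89]. Speed limits (rad/s): [2.39, 2.39, 3.14, 3.14, 3.14, 3.14, 3.14].

## Interface

Orientations are given as a unit quaternion [w, x, y, z].
In Python, from station import ctrl, get_state, vision, ticket, models gives the robot as it stands. Calls block until the motion is done:
- ctrl.movep(position, orientation): joint-space move of the TCP to a pose.
- ctrl.movel(position, frame=None, max_speed=0.15): straight line of the TCP; frame=None keeps the orientation; max_speed is the mean speed in m/s.
- ctrl.set_joints(angles): joint-space move.
- ctrl.ungrasp() and ctrl.close_gripper(force=None): open the fingers fully, or close them until they stop; force is the grip in N (None keeps the last).
- ctrl.pause(seconds).
- ctrl.ik(position, orientation): joint angles nearest the present ones, or None.
- get_state(): the state.
- vision.grab_frame(name): name is "side" or "top"; returns (picture, depth): 420x560x3 uint8, blue, green, red; 420x560 float32, m along the optical axis (not along the pixel's ray), 0 where there is no reading.
- vision.camera_info(name): a dict with "mtx" (3x3 intrinsics, pixels), "dist_coeffs" ([k1, k2, p1, p2, k3] as OpenCV has them; the pictures are not rectified), "R" (3x3) and "t" (3): a world point X has camera coordinates R X + t. Camera axes: x right, y down, z forward; pixel columns grow to the right and rows downward; lengths in m; the calibration is good to about 2 mm. A picture is of the moment at which its call begins. camera_info takes no time and is no camera call.
A pose or a line that the arm cannot do raises ctrl.Unreachable and nothing moves.
- ticket.close_job(): hands the job in; it is judged then, once.
Trained networks look in the newest picture that a camera, given by its name, has taken for a name from the list of things; names that differ only in an ending like _2 or _b are one class to them, and where a whole thing is asked for, a point or a joint stands for the part that bears it (a point fixed in the world has none). Each returns a list of dicts, best first, with "p" (0 to 1); they miss things now and then, are a little off and sometimes report something else, mostly with a low value. They report only what shows in the picture. A call takes as long as a camera call. They do not tell look-alikes from the thing itself.
- models.recognise(camera, target): "point" ([column, row] in pixels, amid what is visible of it).
- models.masks_of(camera, target): "mask" (420x560 bool, what is visible of it) and "point" ([column, row] in pixels, amid what is visible of it).
The state is a dict: "time": time; "qpos": joint angles; "qd": joint speeds; "tau": joint torques, N m; "tcp_pos": TCP position; "eef_rot": TCP orientation; "contact_force": force on the tool from outside, world axes, zero at the start; "wrist_torque": the same for the moment, N m; "width": finger opening in m; "gripper_force": force on a finger pad.
Only numpy, scipy, OpenCV 4.12 (cv2) and the standard library are available. Lean on these libraries where they do the work, as an engineer would, in place of code of your own. Each camera call takes 0.05 s, during which the arm holds its last target. There are 200 camera calls.

## Task

The coloured marker on the grey block at the inspection plate's far edge tells where this batch's chips go (the marker on the wooden rack is only a spare): pick up the yellow scraper and push all three chips off the plate into the tray of that marker's colour, moving them with the scraper and never with the gripper itself. Then stand the scraper back upright in the middle of its black mat and let go, leaving the castings where they stand.

Things in the scene. Friction and masses are not known exactly. Their poses are not given: they have to be found in the camera images.
- plate: fixed flat aluminium inspection plate, 180 mm (its x) by 240 mm (its y), top face 40 mm above its origin, which lies on the bench under the plate's centre. The two ends of its y axis (y = +120 and -120 mm) overhang the two trays. A grey block 60 x 60 x 40 mm stands at its far edge, centred at x = +135 mm
- plate_flag (a point): centre of the top of the grey block at the plate's far edge, where the marker that counts for this batch lies
- marker_green: green disc 50 mm in diameter, 12 mm thick, with a small knob; fixed. Origin under its centre. It lies either on the plate's grey block (then it counts) or on the wooden rack (spare)
- marker_red: red disc, otherwise like the green one; one of the two lies on the grey block, the other on the rack
- tray_green: fixed green open tray, 200 mm (its x) by 120 mm (its y), rim 26 mm high, walls and floor 4 to 5 mm, at one end of the plate (either the +y or the -y end), its axes parallel to the plate's, its inner side tucked 15 mm under the plate's overhanging edge. Origin under its centre
- tray_red: fixed red open tray of the same size at the plate's other end
- chip0: loose rust-brown iron chip, 20 x 12 x 8 mm (12 mm at its crest), lying on the plate; origin under its centre. All chips lie within 50 mm of the plate's centre line (x = 0) and of its middle (y = 0)
- chip1: second chip, same
- chip2: third chip, same
- scraper: loose yellow scraper block, 0.16 kg: foot 120 mm (its x) by 34 mm (its y) by 28 mm high, rubber underneath, with an upright fin on top to hold it by: 60 mm (x) by 22 mm thick (y), from 28 to 75 mm above the underside. Origin at the centre of the underside. It stands on the black mat, both nearly parallel
- scraper_grip (a point): point in the middle of the fin, 55 mm above the scraper's underside
- mat: fixed black rubber mat, 170 mm (its x) by 90 mm (its y) by 4 mm thick, where the scraper belongs; left or right of the trays. Origin under its centre
- casting_a: bystander: grey cast turbine housing, round body 72 mm in diameter and 72 mm tall, square port flange reaching 58 mm out along its +x; origin under the centre of the round body; near the robot, left of the middle
- casting_b: bystander: grey cast turbine housing, round body 72 mm in diameter and 72 mm tall, square port flange reaching 58 mm out along its +x; origin under the centre of the round body; beyond the plate
- casting_c: bystander: grey cast turbine housing, round body 72 mm in diameter and 72 mm tall, square port flange reaching 58 mm out along its +x; origin under the centre of the round body; on a cardboard sheet 4 mm thick on the other side of the bench from the mat
Things that resemble listed ones, but are neither listed nor needed, are in the scene too. Of the things that look like the scraper, take the one that is nearest to the robot's base at the start.

How it is judged:
By the outcome, as a careful person would: the job done as asked, in the order asked, and still so for the second after the job is handed in, with the robot touching nothing.
It also fails if it takes over 54 s, if anything falls off the work surface, if the arm or the gripper's body presses on something with over 40 N, if the wrist force passes 120 N, or if a joint passes its speed limit or range.

## Working session

There is one attempt and no reset: what is moved stays moved. The work goes in short steps, each a Python script; the robot and the scene stay as the last script left them, time stands still between calls to the robot, and variables do not carry over. Pictures are saved under pics/ and viewed, at most 10 in all, crops included, and the job is handed in when it is done.

```bash
ls; mkdir -p pics; cat > h.py <<'E'
import numpy as np, cv2
from station import ctrl, get_state, vision, ticket, models
def deproj(cam, depth, us, vs):
    c=vision.camera_info(cam); us=np.asarray(us,float);vs=np.asarray(vs,float)
    d=depth[vs.astype(int),us.astype(int)]
    n=cv2.undistortPoints(np.stack([us,vs],1).reshape(-1,1,2),np.array(c["mtx"]),np.array(c["dist_coeffs"])).reshape(-1,2)
    P=np.c_[n*d[:,None],d]
    W=(P-np.array(c["t"]).ravel())@np.array(c["R"])
    return W[d>0]
def cloud(cam,depth,mask):
    v,u=np.nonzero(mask); return deproj(cam,depth,u,v)
def rect(P):
    r=cv2.minAreaRect(P[:,:2].astype(np.float32)*1000); return r
E
python3 - <<'E'
from h import *
for c in("top","side"):
    im,d=vision.grab_frame(c); cv2.imwrite(f"pics/{c}0.png",im); np.save(f"pics/{c}0.npy",d)
    for t in ["plate","plate_flag","marker_green","marker_red","tray_green","tray_red","chip0","scraper","mat","casting_a"]:
        for r in models.masks_of(c,t):
            P=cloud(c,d,r["mask"]); 
            if len(P)<5: continue
            q=rect(P)
            print(c,t,round(r["p"],2),np.round(r["point"]),"med",np.round(np.median(P,0),3),"zmax",round(np.percentile(P[:,2],97),3),"rect",np.round(q[0]),np.round(q[1]),round(q[2],1))
print(get_state()["time"])
E
```

```text
pics
top plate 0.79 [257. 223.] med [0.571 0.031 0.04 ] zmax 0.043 rect [605.  37.] [255. 244.] 8.9
top plate_flag 0.9 [257. 222.] med [0.571 0.032 0.04 ] zmax 0.043 rect [611.  37.] [268. 250.] 9.0
top plate_flag 0.37 [215. 134.] med [0.779 0.136 0.056] zmax 0.075 rect [800. 142.] [ 87. 113.] 63.4
top marker_green 0.85 [425. 180.] med [ 0.672 -0.37   0.051] zmax 0.064 rect [ 674. -373.] [47. 48.] 27.7
top marker_red 0.86 [253. 167.] med [0.699 0.05  0.052] zmax 0.065 rect [701.  51.] [48. 49.] 0.8
top tray_green 0.6 [187. 236.] med [0.54  0.203 0.004] zmax 0.027 rect [544. 197.] [211. 127.] 9.7
top tray_red 0.96 [328. 211.] med [ 0.595 -0.144  0.004] zmax 0.026 rect [ 597. -137.] [206. 125.] 8.5
top tray_red 0.68 [259. 224.] med [0.571 0.032 0.04 ] zmax 0.044 rect [610.  36.] [269. 252.] 9.4
top chip0 0.6 [249. 226.] med [0.56  0.051 0.05 ] zmax 0.053 rect [560.  51.] [14.  9.] 74.1
top chip0 0.47 [258. 237.] med [0.536 0.027 0.052] zmax 0.055 rect [536.  28.] [5. 2.] 1.0
top scraper 0.94 [ 97. 251.] med [0.494 0.395 0.034] zmax 0.081 rect [496. 416.] [116.  58.] 1.2
top scraper 0.8
[... 1683 characters left out ...]
0
side scraper 0.43 [166. 264.] med [0.776 0.155 0.049] zmax 0.073 rect [807. 110.] [ 95. 166.] 35.7
side mat 0.67 [242. 397.] med [0.561 0.387 0.004] zmax 0.006 rect [506. 389.] [174.  76.] 5.0
side mat 0.51 [380. 322.] med [0.339 0.236 0.05 ] zmax 0.073 rect [328. 190.] [130.  98.] 80.4
side casting_a 0.74 [245. 399.] med [0.562 0.387 0.003] zmax 0.006 rect [505. 395.] [171.  78.] 0.6
side casting_a 0.68 [378. 324.] med [0.338 0.236 0.05 ] zmax 0.073 rect [325. 191.] [128. 102.] 80.4
side casting_a 0.68 [168. 263.] med [0.775 0.155 0.049] zmax 0.073 rect [803. 115.] [ 92. 149.] 26.8
side casting_a 0.61 [335. 153.] med [ 0.455 -0.366  0.048] zmax 0.077 rect [ 463. -450.] [104. 221.] 3.4
1.1
```

View pics/top0.png

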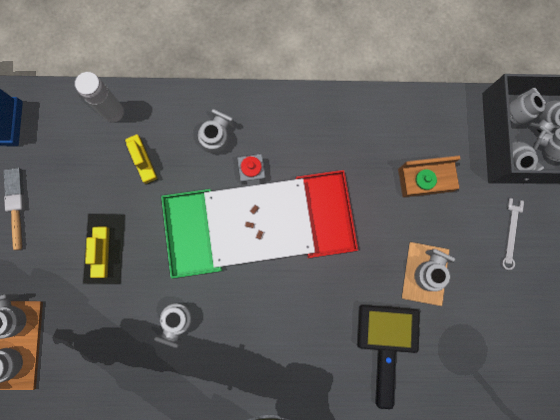

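View pics/side0.png

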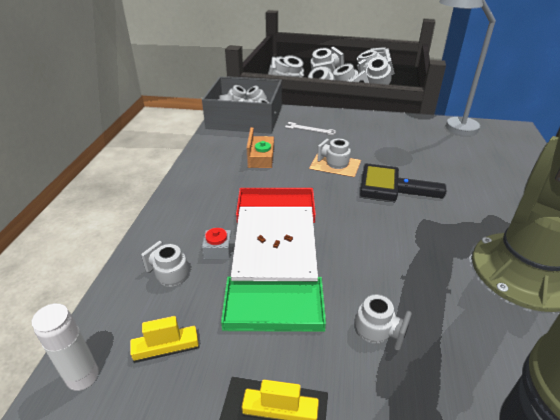

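```bash
python3 - <<'E'
from h import *
R={c:(cv2.imread(f"pics/{c}0.png"),np.load(f"pics/{c}0.npy")) for c in("top","side")}
# plate top edges, scraper parts, mat, chips from merged cloud
for c in R:
    im,d=R[c]; v,u=np.nonzero(d>0); W=deproj(c,d,u,v); col=im[v,u].astype(int); hsv=cv2.cvtColor(im,cv2.COLOR_BGR2HSV)[v,u]
    def out(n,m,extra=""):
        P=W[m]
        if len(P)>4:
            q=rect(P); print(c,n,len(P),"z",np.round(np.median(P[:,2]),4),"rect",np.round(q[0],1),np.round(q[1],1),round(q[2],1))
    x,y,z=W.T
    near=(abs(x-.57)<.13)&(abs(y-.03)<.14)&(x<.68)
    out("plate",near&(z>.035)&(z<.044))
    S=(abs(x-.5)<.1)&(abs(y-.4)<.07)&(hsv[:,1]>120)
    out("fintop",S&(z>.070)&(z<.09)); out("foottop",S&(z>.026)&(z<.038))
    M=(abs(x-.5)<.12)&(abs(y-.4)<.08)&(hsv[:,2]<70)&(z<.012); out("mat",M)
    # chips
    n=near&(z>.0445)&(abs(x-.57)<.08)&(abs(y-.03)<.08)
    mask=np.zeros(d.shape,np.uint8); mask[v[n],u[n]]=255
    k,l,s,ce=cv2.connectedComponentsWithStats(mask)
    for i in range(1,k):
        if s[i,4]>8: out("chip%s"%np.round(ce[i]),l[v,u]==i)
im=R["top"][0]
cv2.imwrite("pics/crop1.png",np.hstack([cv2.resize(im[200:300,50:150],(380,380),interpolation=2),cv2.resize(im[185:260,220:295],(380,380),interpolation=2)]))
E
```

```text
top plate 7450 z 0.0398 rect [581.5  31. ] [207.3 240.1] 8.9
top fintop 283 z 0.079 rect [495.4 404.1] [56.8 23.1] 1.3
top foottop 474 z 0.0323 rect [496.5 403.7] [116.   34.4] 1.4
top mat 1565 z 0.0041 rect [506.4 403.7] [ 93.4 168.9] 89.7
top chip[254. 209.] 41 z 0.0494 rect [597.6  39.7] [11.7 18.7] 46.8
top chip[249. 225.] 41 z 0.0493 rect [560.4  51.1] [19.6 11.9] 79.1
top chip[259. 235.] 42 z 0.0489 rect [537.   27.4] [11.5 18.6] 64.4
side plate 5619 z 0.0395 rect [582.3  30.4] [206.7 244.7] 9.0
side fintop 596 z 0.078 rect [494.7 405.8] [58.8 23.2] 1.1
side foottop 1024 z 0.0311 rect [494.8 405.8] [119.2  34.4] 1.2
side mat 1291 z 0.0036 rect [504.9 396.2] [ 76.8 169.3] 90.0
side chip[260. 238.] 44 z 0.0475 rect [597.1  40.5] [14.2 20.3] 46.0
side chip[287. 237.] 40 z 0.0479 rect [538.5  27.5] [11.8 19.5] 79.6
side chip[276. 243.] 37 z 0.048 rect [561.5  50.4] [21.3 12.3] 80.3
```

View pics/crop1.png

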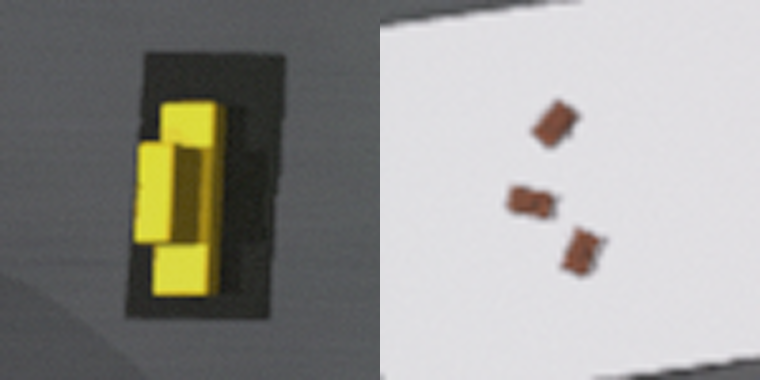

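The marker on the grey block at (251,167) is red, so the chips go to the red tray at the plate's -y end. The green marker at (427,180) is on the rack and is only the spare.

Scraper candidates:
- **Yellow block on the mat, (97,251):** 0.64 m from the base. I take this one, as it is the nearer. The crop shows it standing on the black mat.
- **Yellow block off the mat, (140,161):** 0.79 m from the base.

The three chips at (254,209), (249,225) and (259,235) all fall within the foot's width in the plate frame.

```bash
cat >> h.py <<'E'
from scipy.spatial.transform import Rotation as Rn
def quat(deg,flip):
    a=np.radians(deg+180*flip); c,s=np.cos(a),np.sin(a)
    q=Rn.from_matrix(np.array([[c,s,0],[s,-c,0],[0,0,-1]])).as_quat(); return [q[3],q[0],q[1],q[2]]
PY=9.0; C=np.array([.5695,.030]); e=np.radians(PY)
ex=np.array([np.cos(e),np.sin(e)]); ey=np.array([-np.sin(e),np.cos(e)])
def onplate(x,y,under): p=C+x*ex+y*ey; return [p[0],p[1],under+.055+ctrl.pinch_z]
SC=[.4955,.4045]; MAT=[.5055,.4035]; YS=1.2
E
cat > g.py <<'E'
from h import *
print("pinch",ctrl.pinch_z,get_state()["eef_rot"])
best=None
for f in(0,1):
    js=[ctrl.ik(p,quat(y,f)) for p,y in[([*SC,.059+ctrl.pinch_z],YS),([*SC,.2],YS),(onplate(0,.085,.042),PY),(onplate(0,-.12,.042),PY),(onplate(0,-.12,.14),PY)]]
    print(f,[None if j is None else np.round(j,2) for j in js])
    if all(j is not None for j in js):
        k=max(abs(j[6]) for j in js); best=min(best,(k,f)) if best else (k,f)
f=best[1]; print("flip",f)
if -ctrl.pinch_z<.024:
    ctrl.movep([*SC,.16],quat(YS,f))
    ctrl.movel([*SC,.059+ctrl.pinch_z],max_speed=.1)
    print(get_state()["contact_force"])
    ctrl.close_gripper(60); s=get_state(); print("w",s["width"],s["gripper_force"],s["tcp_pos"],s["contact_force"])
    p=s["tcp_pos"]; ctrl.movel([p[0],p[1],p[2]+.11]); s=get_state(); print(s["width"],s["contact_force"],s["tcp_pos"],s["time"])
    for c in("top","side"):
        im,d=vision.grab_frame(c); cv2.imwrite(f"pics/{c}1.png",im)
E
python3 g.py
```

```text
pinch -0.0187 [ 7.87839772e-06  2.17176690e-01  9.76132309e-01 -2.70625209e-05]
0 [array([-0.96,  0.76,  0.41,  1.68, -0.39,  0.79, -1.92]), array([-0.99,  0.59,  0.47,  1.51, -0.28,  1.11, -2.02]), array([-0.49,  0.62,  0.39,  1.85, -0.34,  0.74, -1.33]), array([-0.22,  0.68,  0.54,  1.78, -0.46,  0.81, -0.87]), array([-0.25,  0.57,  0.58,  1.67, -0.35,  1.01, -0.96])]
1 [array([-0.56,  0.73, -0.27,  1.68,  0.25,  0.77,  0.64]), array([-0.53,  0.56, -0.32,  1.5 ,  0.19,  1.11,  0.7 ]), array([-0.08,  0.59, -0.26,  1.85,  0.22,  0.73,  1.27]), array([ 0.23,  0.62, -0.2 ,  1.77,  0.17,  0.77,  1.68]), array([ 0.17,  0.5 , -0.1 ,  1.66,  0.06,  0.98,  1.78])]
flip 1
[-0.46681999  0.7789325  -0.34592833]
w 0.021633690000299174 59.45074260234833 [0.49561919 0.4045607  0.04051004] [ 0.59066451 -0.1472153   3.7886231 ]
0.021340252328387873 [-0.12707747 -0.1524971  -2.1364559 ] [0.49514591 0.40399909 0.1494679 ] 5.05
```

```bash
python3 - <<'E'
from h import *
ctrl.movep(onplate(0,.08,.10),quat(PY,1))
ctrl.movel(onplate(0,.08,.044),max_speed=.1)
s=get_state(); print(s["tcp_pos"],onplate(0,.08,.044),s["contact_force"],s["time"])
im,d=vision.grab_frame("side"); im2,d2=vision.grab_frame("top")
cv2.imwrite("pics/s2.png",np.hstack([cv2.resize(im[170:350,180:360],(400,400)),cv2.resize(im2[150:290,150:370],(400,255)).copy() if 0 else cv2.resize(im2[150:290,180:320],(400,400))]))
E
```

```text
[0.5572571  0.10959697 0.08060148] [np.float64(0.5569852427967815), np.float64(0.10901506724761102), 0.08030000000000001] [ 0.8799432  -0.20213556 -1.32854137] 7.0167
```

View pics/s2.png

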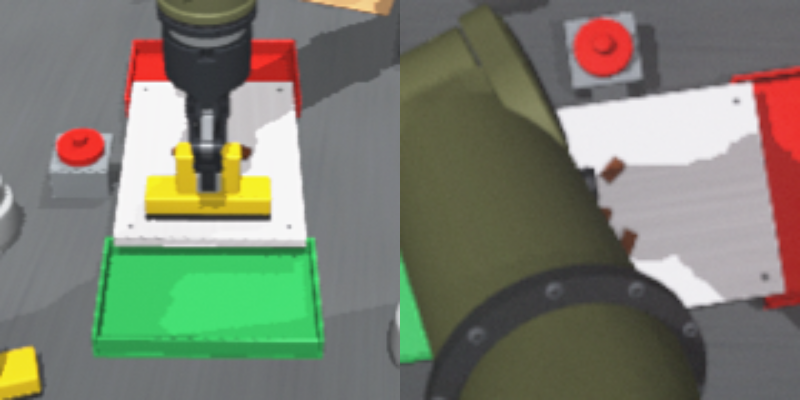

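The crop shows the scraper level and square to the plate at about (208,195). The chips at about (175,152) and (243,152) lie ahead of it and within its width. Next I push.

```bash
python3 - <<'E'
from h import *
ctrl.movel(onplate(0,.08,.0412),max_speed=.05)
print(get_state()["contact_force"],get_state()["tcp_pos"][2])
ctrl.movel(onplate(0,-.08,.0412),max_speed=.07); s=get_state(); print(s["tcp_pos"],s["contact_force"])
ctrl.movel(onplate(0,-.118,.0412),max_speed=.03); s=get_state(); print(s["tcp_pos"],s["contact_force"])
ctrl.pause(.3)
ctrl.movel(onplate(0,-.118,.11),max_speed=.12)
ctrl.movel(onplate(0,.09,.11),max_speed=.2)
s=get_state(); print(s["time"],s["width"])
im,d=vision.grab_frame("top"); im2,d2=vision.grab_frame("side")
for c in("top","side"): print([(round(r["p"],2),np.round(r["point"])) for r in models.recognise(c,"chip0")])
cv2.imwrite("pics/s3.png",np.hstack([cv2.resize(im[150:290,230:370],(400,400)),cv2.resize(im2[170:310,210:350],(400,400))]))
E
```

```text
[ 0.1049126  -0.13005555 -1.48313838] 0.07765453223545243
[ 0.58199658 -0.04871189  0.07752042] [ 0.62172045 -0.60517396 -1.41194176]
[ 0.58794292 -0.08624506  0.07752499] [-0.59281979 -0.0399941  -1.04202364]
13.4333 0.02147153937729644
[(0.67, array([330., 214.])), (0.54, array([313., 215.])), (0.5, array([317., 224.])), (0.36, array([312., 197.]))]
[(0.39, array([268., 258.]))]
```

View pics/s3.png

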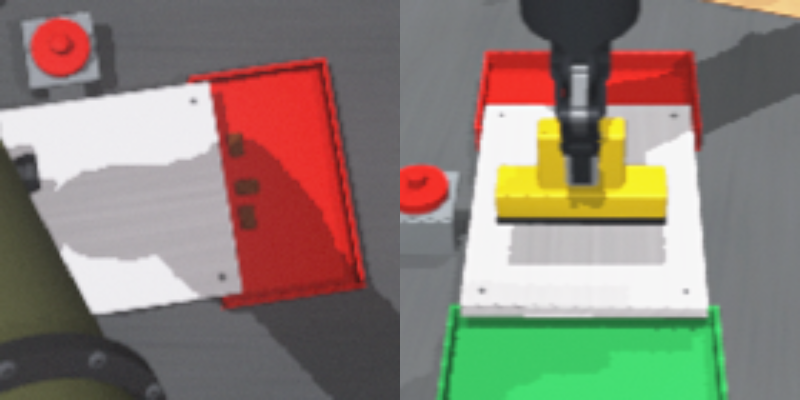

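All three chips lie in the red tray, at crop pixels (235,145), (246,187) and (248,217), and the plate is clear. Next I return the scraper to its mat.

```bash
python3 - <<'E'
from h import *
z=lambda u:u+.055+ctrl.pinch_z
ctrl.movep([*MAT,z(.09)],quat(-.1,1))
ctrl.movel([*MAT,z(.02)],max_speed=.12)
ctrl.movel([*MAT,z(.0045)],max_speed=.03)
s=get_state(); print(s["tcp_pos"],s["contact_force"])
ctrl.ungrasp(); ctrl.pause(.2)
ctrl.movel([*MAT,.2],max_speed=.12)
ctrl.movep([.40,.12,.28],quat(0,1))
s=get_state(); print(s["time"],s["contact_force"])
im,d=vision.grab_frame("top"); im2,d2=vision.grab_frame("side")
for c,i,dd in(("top",im,d),("side",im2,d2)):
    v,u=np.nonzero(dd>0); W=deproj(c,dd,u,v); hsv=cv2.cvtColor(i,cv2.COLOR_BGR2HSV)[v,u]; x,y,zz=W.T
    S=(abs(x-.5)<.1)&(abs(y-.4)<.07)&(hsv[:,1]>120)
    for m in(S&(zz>.07)&(zz<.09),S&(zz>.026)&(zz<.038),(abs(x-.5)<.12)&(abs(y-.4)<.08)&(hsv[:,2]<70)&(zz<.012)):
        if m.sum()>5: print(c,np.round(np.median(W[m],0)[2],4),[np.round(k,1) for k in rect(W[m])])
cv2.imwrite("pics/s4.png",np.hstack([cv2.resize(im[140:360,50:370],(480,330)),cv2.resize(im2[350:420,200:350],(300,140)).repeat(1,0) if 0 else cv2.resize(im2[180:420,180:400],(302,330))]))
E
```

```text
[0.50539492 0.40350622 0.04058247] [-0.74836167 -0.99648377 -1.33314422]
19.6583 [-0.57375732 -0.0362      0.35066979]
top 0.0789 [array([505.3, 402.8]), array([23.3, 54.6]), np.float64(89.5)]
top 0.0317 [array([506. , 402.7]), array([ 35.7, 116.5]), np.float64(89.5)]
top 0.0039 [array([506.2, 402.6]), array([ 95.2, 172.8]), np.float64(89.9)]
side 0.078 [array([504.6, 404.4]), array([23.1, 58.8]), np.float64(89.5)]
side 0.0312 [array([504.8, 404.4]), array([ 34.7, 119.4]), np.float64(89.8)]
side 0.0036 [array([505. , 396.3]), array([ 79.7, 169. ]), np.float64(89.2)]
```

View pics/s4.png

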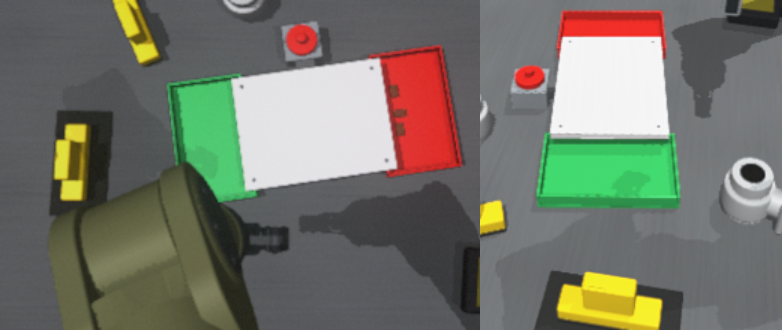

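The scraper stands upright at the mat's centre, at (72,162) in the left half. The chips are in the red tray near (398,112), and casting_a stands at its original spot, at (750,190) in the right half.

```bash
python3 -c "
from h import *
print(ticket.close_job())"
```

```text
the job is handed in; nothing more can be done
None
```

The job is handed in after about 20 s of robot time: all three chips were pushed with the scraper into the red tray, the scraper stands upright within about 1 mm of the mat's centre, and I saw no sign of any casting being touched.

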